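# Lock a lantern slide into its carrier with the notched key

### The job

Lock the framed glass slide into the black carrier: with the red-handled key, turn both captive screws clockwise until each brass cleat points squarely in over the slide's oak frame. Be gentle: fit the key over a screw's rib without forcing it down or sideways, do not press on the slide or turn the screws with the fingers, and leave everything else where it is. Then stand the key upright on its green felt pad again and let go.

Things in the scene. Friction and masses are not known exactly. Their poses are not given: they have to be found in the camera images.
- carrier: Black tin slide carrier fixed to the ledge, 140 x 230 mm, 22 mm high. Origin under its centre; own x across (140 mm), y along (230 mm), z up. A recess in its middle holds the slide flush with its top. Captive screws stand on its long centre line at own y = +75 mm (left) and y = -75 mm (right).
- left_screw_head (a point): Left screw (carrier's +y side): centre of the top of its rib, on the screw axis, 41 mm above the ledge. Steel rib 5 mm thick, 32 mm long, 10 mm proud of a round brass head, 36 mm diameter. The point turns with the screw: rib along its y, z up; along its -y a flat brass cleat, 12 mm wide, 3 mm thick, under the head, reaches 42 mm from the axis. More than 40 N from the key would strain it.
- right_screw_head (a point): Right screw (carrier's -y side), made like the left but turned half round: centre of the top of its rib, on the screw axis, 41 mm above the ledge; rib along the point's y, cleat along its -y, z up. More than 40 N from the key would strain it.
- left_screw (a joint): Angle of the left screw (rad). 0: cleat squarely in over the slide's frame (carrier's -y), locked. Grows counter-clockwise seen from above; starts open at 1.05 to 1.3, cleat clear of the slide. Turn clockwise to 0; it can overrun to a hard stop at -0.4 (other stop 1.5). Friction about 0.06 N m; stays where it is left.
- right_screw (a joint): Angle of the right screw (rad), the same: 0 with the cleat squarely in over the frame (along the carrier's +y), locked; grows counter-clockwise from above; starts open at 1.05 to 1.3; turn clockwise. Stops at -0.4 and 1.5.
- key: Key, 104 mm tall, about 0.18 kg, upright on its pad. Origin at the centre of its underside, z up. Brass foot 36 x 36 mm, notched right across below along own x, 11 mm wide, 14 mm deep, to straddle a rib (3 mm free each side, 0.19 rad free turn each way). Red block handle 58 to 104 mm above the underside, 44 mm along x (as the notch), 22 mm thick along y: grip it across the 22 mm.
- pad: Green felt pad fixed to the ledge, 90 x 90 mm, 3 mm thick, left or right of the carrier; origin at the centre of its underside.
- slide: The slide to be locked: glass in an oak frame 100 x 100 x 10 mm, lying loose in the carrier's recess, top 22 mm above the ledge; the oak is 15 mm wide all round. Origin at the centre of its underside. The cleats pass 2 mm above it.
- slide_b: Spare framed slide lying on the ledge, 100 x 100 x 10 mm; a bystander. Origin under its centre.
- slide_c: Another spare framed slide on the ledge, 100 x 100 x 10 mm; a bystander. Origin under its centre.
- tube: Brass focusing tube standing upright, 48 mm diameter, 85 mm high; a bystander. Origin under its centre.
- bottle: Amber glass bottle with a cork, 56 mm diameter, 114 mm high; a bystander. Origin under its centre.
- loupe: Black loupe, 40 mm diameter, 35 mm high; a bystander. Origin under its centre.
- brush: Dusting brush lying on the ledge; a bystander.

How it is judged:
On the way, in this order (a step that is already met when the one before it is completed fails the run):
1. the key is taken off its pad (horizontal distance between key and pad above 0.08 m), for 0.1 s.
2. both cleats point squarely in (value of joint left_screw between -0.25 and 0.25 rad and value of joint right_screw between -0.25 and 0.25 rad), for 0.2 s.
At the end, for the whole second after the job is handed in: Both screws within 0.25 rad of square-in (joint 0); the key at rest, upright within 0.1 rad, standing on the felt pad with its centre within 35 mm of the pad's centre; the slide still in its recess (moved less than 6 mm) (all of step 2 and horizontal distance between key and pad below 0.035 m and angle between key's own z axis and vertical below 0.1 rad and z of key in the frame of pad below 0.007 m and linear speed of key below 0.02 m/s and distance of slide from where it was at the start of the episode below 0.006 m); the robot touches nothing.
It fails at once if the slide is touched by the key or the robot with more than 3 N (contact force between any of key, the arm, the fingers and slide above 3 N).
It fails at once if a screw is touched by the fingers or arm instead of the key (contact force between any of the fingers, the arm and left_screw above 1 N or contact force between any of the fingers, the arm and right_screw above 1 N).
It fails at once if the key is forced against a screw with more than 40 N (contact force between key and left_screw above 40 N or contact force between key and right_screw above 40 N).
It fails at once if a bystander is moved more than 20 mm (distance of any of slide_b, slide_c, tube, bottle, loupe, brush from where it was at the start of the episode above 0.02 m).
It also fails if it takes over 72 s, if anything falls off the work surface, if the arm or the gripper's body presses on something with over 40 N, if the wrist force passes 120 N, or if a joint passes its speed limit or range.

### The arm

A 6-joint arm with a two-finger parallel gripper is mounted at the origin on the work surface. World frame = base frame: x ahead of the robot, y to its left, z up, the work surface at z = 0. Lengths are in m, angles in rad, forces in N, time in s.
With the tool pointing down it reaches from about 0.375 to 0.9 m from the base axis. Payload 3.1 kg.
Tool frame: the origin (TCP) lies between the finger pads; the fingertips stand 22 mm ahead of it and the grasp point (between the pads) lies 3 mm ahead of it; z points along the fingers, y is the direction in which the jaws open and shut (so a half turn about z gives the same grasp; the last joint's range is limited). The gripper opens to 87 mm and grips with 3 to 60 N. Pads are 19 mm wide; open, the fingers measure 117 mm over their backs; the gripper's body (75 mm by 190 mm) begins 51 mm behind the grasp point.
Start: joints at [0.933, 0.527, 1.433, -0, 1.181, -0.178], TCP at [0.277, 0.56, 0.245] pointing down, gripper open.
Joint ranges: [-3.08, 3.08], [-0.75, 2.2], [0.22, 2.44], [-1.43, 4.57], [0, 2.65], [-2.85, 2.85]. Speed limits (rad/s): [2.79, 2.79, 3.14, 3.14, 3.14, 3.14].

### API

Orientations are given as a unit quaternion [x, y, z, w].
In Python, from rig import get_obs, camera, get_calibration, hand_in, search_frame gives the robot as it stands.
- The arm moves only by the shell command python3 -m jog 'ROWS' [FORCE]. ROWS is JSON, a list of rows, each an object with "grip": the closure in counts, from 0 (fully open) to 255 (shut); "travel": the shift along the world's x, y, z in cm, a list of three; "twist": the turn about the world's z in degrees. A call has 1 to 8 rows; each row shifts and turns the commanded pose from where the row before left it; what a row does not reach is not made up. A row lasts 1/10 s, in which the tool goes at most 50 mm and 8.59 degrees, less where a joint would pass 70% of its speed; a pose out of reach is approached as far as the arm can. A call is refused whole if a number of a shift passes 5 or a number of a turn 8.59, either way. A call with a gripper value outside its range is refused whole. The fingers move at their own pace and stop on an object; FORCE is the grip in N (left out, the last holds). Time passes only in rows, so rows that do not move let the fingers close. It gives the time, the measured TCP pose, the force and the opening at its end, in the units of the state.
- get_obs(): the state, without advancing time (a new reading comes with each control period).
- camera(name): name is "side" or "top"; returns the picture (384x512x3 uint8, red, green, blue); there is no depth.
- get_calibration(name): a dict with "fx", "fy", "cx", "cy" (pixels), "k1" (the pictures are not rectified: a ray, as slopes to the right and down, at radius r is drawn at 1 + k1 r^2 times it, then the intrinsics apply), "R" (3x3) and "t" (3): a world point X has camera coordinates R X + t. Camera axes: x right, y down, z forward; pixel columns grow to the right and rows downward; lengths in m; the calibration is good to about 2 mm. A picture is of the moment at which its call begins. get_calibration takes no time and is no camera call.
- hand_in(): hands the job in, once; it reports no verdict.
Trained networks look in the newest picture that a camera, given by its name, has taken for a name from the list of things; names that differ only in an ending like _2 or _b are one class to them, and where a whole thing is asked for, a point or a joint stands for the part that bears it (a point fixed in the world has none). Each returns a list of dicts, best first, with "p" (0 to 1); they miss things now and then, are a little off and sometimes report something else, mostly with a low value. They report only what shows in the picture. A call takes as long as a camera call.
- search_frame(target, camera): "at" ([x, y, z] in m, in world coordinates, good to about 4 mm: the middle of the surface that is visible of it).
The state is a dict: "time": time; "q": joint angles; "joint_velocities": joint speeds; "joint_torque": joint torques, N m; "position": TCP position; "tool_rot": TCP orientation; "ft_force": force on the tool from outside, world axes, zero at the start; "moment": the same for the moment, N m; "grip_width": finger opening in m.
Only numpy, scipy, OpenCV 4.12 (cv2) and the standard library are available. Lean on these libraries where they do the work, as an engineer would, in place of code of your own. Each camera call takes 0.05 s, during which the arm holds its last target. There are 200 camera calls.

## Working session

There is one attempt and no reset: what is moved stays moved. The work goes in short steps, Python scripts to look and compute and a shell command to move; the robot and the scene stay as the last step left them, time stands still between calls to the robot, and variables do not carry over. Pictures are saved under pics/ and viewed, about 8 in all and at most 12, crops included, and the job is handed in when it is done.

```bash
ls; mkdir -p pics; python3 - <<'E'
from rig import *
import cv2,numpy as np
o=get_obs();print({k:np.round(v,3).tolist() for k,v in o.items()})
for c in ("top","side"):
    im=camera(c); cv2.imwrite(f"pics/{c}0.png",im[:,:,::-1])
    k=get_calibration(c);print(c,{a:np.round(b,3).tolist() for a,b in k.items()})
    for n in ["carrier","left_screw_head","right_screw_head","left_screw","key","pad","slide","tube","bottle","loupe","brush"]:
        print(n,[(np.round(d["at"],3).tolist(),round(d["p"],2)) for d in search_frame(n,c)[:3]])
print(get_obs()["time"])
E
```

```text
pics
{'time': 0.0, 'q': [0.934, 0.528, 1.434, -0.0, 1.181, -0.179], 'joint_velocities': [-0.001, 0.0, -0.001, 0.001, 0.001, 0.001], 'joint_torque': [-0.001, -44.004, -17.659, 0.063, 0.058, -0.0], 'position': [0.276, 0.56, 0.244], 'tool_rot': [0.227, 0.974, -0.001, -0.0], 'ft_force': [0.143, 0.135, 0.277], 'moment': [-0.006, -0.031, 0.06], 'grip_width': 0.087}
top {'fx': 359.285, 'fy': 359.285, 'cx': 251.328, 'cy': 192.045, 'k1': -0.029, 'R': [[-0.121, -0.993, 0.006], [-0.971, 0.117, -0.209], [0.207, -0.031, -0.978]], 't': [0.04, 0.549, 0.909]}
carrier [([0.543, 0.026, 0.026], 0.78)]
left_screw_head [([0.547, 0.098, 0.031], 0.57)]
right_screw_head [([0.671, -0.352, 0.062], 0.68), ([0.545, -0.039, 0.03], 0.59)]
left_screw [([0.552, 0.098, 0.027], 0.7)]
key [([0.526, -0.239, 0.087], 0.79)]
pad [([0.509, -0.238, 0.006], 0.66), ([0.548, 0.098, 0.032], 0.57)]
slide [([0.548, 0.027, 0.021], 0.77), ([0.752, -0.152, 0.008], 0.75)]
tube [([0.67, -0.35, 0.06], 0.71)]
bottle [([0.642, 0.338, 0.066], 0.96)]
loupe [([0.351, 0.337, 0.037], 0.52)]
brush [([0.375, -0.344, 0.017], 0.58), ([0.352, 0.335, 0.036], 0.53)]
side {'fx': 365.69, 'fy': 365.69, 'cx': 255.379, 'cy': 192.403, 'k1': -0.07, 'R': [[0.888, -0.459, 0.017], [-0.323, -0.65, -0.688], [0.327, 0.606, -0.726]], 't': [-0.495, 0.209, 0.702]}
carrier [([0.538, -0.026, 0.023], 0.73)]
left_screw_head []
right_screw_head [([0.538, -0.043, 0.034], 0.76)]
left_screw [([0.552, 0.094, 0.033], 0.58)]
key [([0.522, -0.253, 0.079], 0.65)]
pad [([0.51, -0.266, 0.002], 0.87), ([0.356, -0.328, 0.021], 0.28)]
slide [([0.749, -0.156, 0.004], 0.91), ([0.546, 0.027, 0.023], 0.85), ([0.752, 0.128, 0.008], 0.72)]
tube [([0.659, -0.362, 0.057], 0.83)]
bottle [([0.543, -0.054, 0.03], 0.58)]
loupe [([0.353, 0.323, 0.03], 0.69)]
brush []
1.2
```

```bash
python3 - <<'E'
import cv2
for c in ("top","side"):
    cv2.imwrite(f"pics/{c}0b.png",cv2.resize(cv2.imread(f"pics/{c}0.png"),(800,600),interpolation=cv2.INTER_CUBIC))
E
```

```text
(no output)
```

View pics/top0b.png

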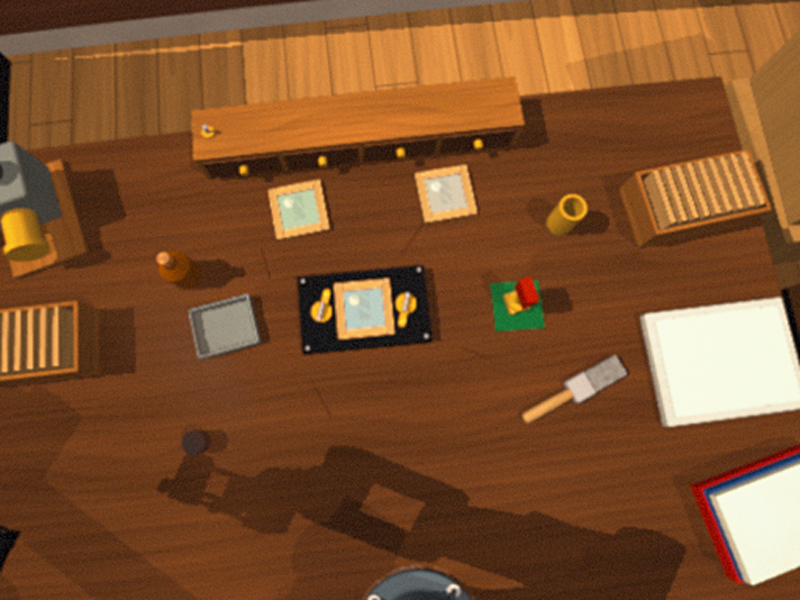

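View pics/side0b.png

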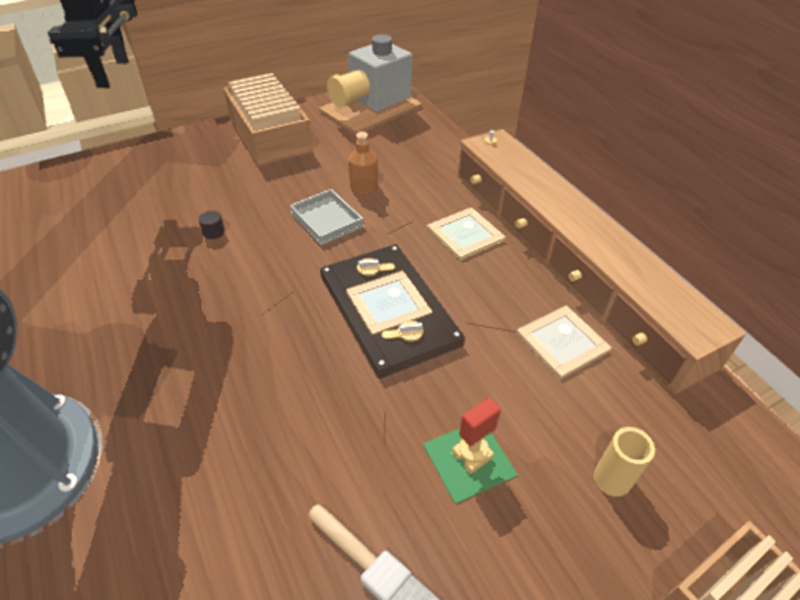

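```bash
cat > h.py <<'E'
import cv2,numpy as np
from scipy.optimize import minimize
from rig import *
S=4
def proj(c,P):
    k=get_calibration(c); X=np.asarray(P)@np.array(k["R"]).T+np.array(k["t"])
    s=X[:,:2]/X[:,2:]; s=s*(1+k["k1"]*(s**2).sum(1,keepdims=True))
    return s*[k["fx"],k["fy"]]+[k["cx"],k["cy"]]
def box(lx,ly,z0,z1,cx=0,cy=0):
    return np.array([[cx+a*lx/2,cy+b*ly/2,z] for a in(-1,1) for b in(-1,1) for z in(z0,z1)])
def cyl(r,z0,z1): 
    a=np.linspace(0,6.28,24); return np.array([[r*np.cos(t),r*np.sin(t),z] for t in a for z in(z0,z1)])
def place(P,x,y,th):
    c,s=np.cos(th),np.sin(th); return P@np.array([[c,s,0],[-s,c,0],[0,0,1]])+[x,y,0]
def sil(c,parts):
    m=np.zeros((384*S,512*S),np.uint8)
    for P in parts:
        h=cv2.convexHull(((proj(c,P)+.5)*S-.5).astype(np.float32)); cv2.fillConvexPoly(m,np.round(h*16).astype(np.int32),1,shift=4)
    return m
def up(m): return (cv2.resize(m.astype(np.float32),None,fx=S,fy=S,interpolation=cv2.INTER_LINEAR)>.5).astype(np.uint8)
def big(m):
    n,l,st,_=cv2.connectedComponentsWithStats(m.astype(np.uint8)); return l==1+np.argmax(st[1:,4])
def masks(im):
    h,s,v=cv2.split(cv2.cvtColor(im,cv2.COLOR_RGB2HSV)); h=h.astype(int)
    return dict(red=((h<5)|(h>174))&(s>170)&(v>90), green=(h>55)&(h<90)&(s>120)&(v>40), black=(v<45), h=h,s=s,v=v)
def fit(model,obs,x0,step,region=None):
    """obs {cam:upscaled mask}; model(x)->parts; maximise IoU"""
    def f(x):
        t=0
        for c,m in obs.items():
            q=sil(c,model(x))
            if region: q=q&region[c]
            t-= (q&m).sum()/max(1,(q|m).sum())
        return t/len(obs)
    best=None
    for k in (1,.4):
        x0=np.array(x0,float); sx=np.vstack([x0]+[x0+k*d for d in np.diag(step)])
        r=minimize(f,x0,method="Nelder-Mead",options=dict(initial_simplex=sx,maxiter=150,xatol=1e-4,fatol=1e-5)); x0=r.x
    return r.x,-r.fun
E
cat > m1.py <<'E'
from h import *
ims={c:cv2.imread(f"pics/{c}0.png")[:,:,::-1] for c in("top","side")}
ms={c:masks(np.ascontiguousarray(ims[c])) for c in ims}
hb=box(.044,.022,.061,.107); pb=box(.09,.09,0,.003); cb=box(.14,.23,0,.022)
for cams in (["top"],["side"],["top","side"]):
    near={c:up(cv2.circle(np.zeros((384,512),np.uint8),tuple(int(v) for v in proj(c,[[.52,-.24,.07]])[0]),45,1,-1)) for c in cams}
    R={c:up(big(ms[c]["red"]&(near[c][::S,::S]>0))) for c in cams}
    for t0 in (0,1.57): print(cams,"key",*fit(lambda x:[place(hb,*x)],R,[.52,-.24,t0],[.01,.01,.3]))
    G={}
    for c in cams:
        m=(ms[c]["green"]&(near[c][::S,::S]>0)).astype(np.uint8); p=cv2.findNonZero(m); z=np.zeros((384,512),np.uint8); cv2.fillConvexPoly(z,cv2.convexHull(p),1); G[c]=up(z)
    print("pad",*fit(lambda x:[place(pb,*x)],G,[.515,-.24,0],[.01,.01,.2]))
    C={}
    for c in cams:
        n=cv2.circle(np.zeros((384,512),np.uint8),tuple(int(v) for v in proj(c,[[.545,.027,.02]])[0]),65,1,-1)
        m=big((ms[c]["v"]<50)&(n>0)); z=np.zeros((384,512),np.uint8); cv2.fillConvexPoly(z,cv2.convexHull(cv2.findNonZero(m.astype(np.uint8))),1); C[c]=up(z)
    x,s=fit(lambda x:[place(cb,*x)],C,[.545,.027,0],[.01,.01,.1]); print("carrier",x,s)
    for nm,sg in(("L",1),("R",-1)):
        ax=place(np.array([[0,sg*.075,0]]),*x)[0]; base=x[2]+(0 if sg>0 else np.pi)
        parts=[cyl(.018,.0235,.031),box(.012,.042,.024,.027,0,-.021),box(.005,.032,.031,.041)]
        rg={c:sil(c,[cyl(.046,.022,.022)+[ax[0],ax[1],0]])&sil(c,[place(box(.13,.042,.022,.041,0,sg*.079),*x)]) for c in cams}
        F={c:up((ms[c]["v"]>75)&(ms[c]["s"]>0))&rg[c] for c in cams}
        print(nm,*fit(lambda y:[place(P,y[0],y[1],base+y[2]) for P in parts],F,[ax[0],ax[1],1.17],[.006,.006,.2],rg),"pred axis",ax[:2])
vis=[]
for c in ims: 
    x,y=[int(v) for v in proj(c,[[.54,.027,.02]])[0]]; vis.append(cv2.resize(ims[c][y-50:y+50,x-66:x+66,::-1],(792//2,300),interpolation=cv2.INTER_CUBIC))
cv2.imwrite("pics/c1.png",np.hstack(vis))
E
python3 m1.py
```

```text
['top'] key [ 0.53468213 -0.25081957 -0.16542844] 0.5395924684034047
['top'] key [ 0.53132174 -0.25036098  0.52406105] 0.5411154345006485
pad [ 0.52511635 -0.25162503 -0.04743179] 0.95
carrier [ 0.54933477  0.0254348  -0.02317984] 0.981231175536729
L [0.55132791 0.10228589 1.24371435] 0.819764177428411 pred axis [0.5510731  0.10041465]
R [ 0.54834573 -0.05026181  1.2455969 ] 0.8453879941434846 pred axis [ 0.54759644 -0.04954505]Traceback (most recent call last):
  File "m1.py", line 7, in <module>
    R={c:up(big(ms[c]["red"]&(near[c][::S,::S]>0))) for c in cams}
            ~~~^^^^^^^^^^^^^^^^^^^^^^^^^^^^^^^^^^^
  File "h.py", line 22, in big
    n,l,st,_=cv2.connectedComponentsWithStats(m.astype(np.uint8)); return l==1+np.argmax(st[1:,4])
                                                                               ~~~~~~~~~^^^^^^^^^^
    return _wrapfunc(a, 'argmax', axis=axis, out=out, **kwds)
    return bound(*args, **kwds)
ValueError: attempt to get argmax of an empty sequence
```

```bash
sed -i 's/red=.*(v>90), green/red=((im[:,:,0]>1.9*im[:,:,1].astype(int)+25)\&(abs(im[:,:,1].astype(int)-im[:,:,2])<0.16*im[:,:,0])\&(im[:,:,0]>85)), green/' h.py
python3 m1.py; python3 - <<'E'
from h import *
for c in("top","side"):
    im=cv2.imread(f"pics/{c}0.png")[:,:,::-1]; x,y=proj(c,[[.525,-.245,.084]])[0].astype(int); print(im[y-8:y+9:4,x-12:x+13:4].tolist())
E
```

```text
['top'] key [ 0.53311128 -0.25053291 -0.1255287 ] 0.6074718526100307
['top'] key [ 0.53087008 -0.24979618  0.53524945] 0.6112406112406112
pad [ 0.52511635 -0.25162503 -0.04743179] 0.95
carrier [ 0.54933477  0.0254348  -0.02317984] 0.981231175536729
L [0.55132791 0.10228589 1.24371435] 0.819764177428411 pred axis [0.5510731  0.10041465]
[[[49, 118, 55], [42, 119, 53], [116, 44, 20], [205, 30, 0], [203, 25, 0], [20, 120, 50], [123, 62, 27]], [[20, 105, 51], [37, 112, 53], [125, 16, 0], [197, 29, 0], [203, 30, 0], [95, 89, 43], [95, 46, 25]], [[197, 139, 32], [239, 172, 43], [150, 74, 6], [155, 23, 9], [199, 22, 0], [174, 29, 0], [69, 40, 13]], [[127, 110, 37], [239, 172, 31], [155, 103, 5], [128, 23, 18], [179, 14, 1], [112, 46, 19], [68, 52, 23]], [[44, 113, 52], [229, 158, 25], [252, 187, 27], [126, 70, 20], [82, 85, 31], [25, 116, 51], [65, 60, 34]]]
[[[158, 111, 82], [167, 119, 86], [163, 117, 84], [197, 106, 83], [226, 103, 87], [225, 102, 86], [223, 99, 84]], [[157, 111, 82], [165, 118, 87], [226, 103, 87], [225, 101, 86], [224, 100, 84], [222, 97, 82], [200, 85, 71]], [[159, 113
[... 676 characters left out ...]
ize(f,x0,method="Nelder-Mead",options=dict(initial_simplex=sx,maxiter=150,xatol=1e-4,fatol=1e-5)); x0=r.x
    res = _minimize_neldermead(fun, x0, args, callback, bounds=bounds,
                               **options)
    fxcc = func(xcc)
    fx = function(np.copy(x), *(wrapper_args + args))
  File "h.py", line 31, in f
    q=sil(c,model(x))
  File "h.py", line 18, in sil
    h=cv2.convexHull(((proj(c,P)+.5)*S-.5).astype(np.float32)); cv2.fillConvexPoly(m,np.round(h*16).astype(np.int32),1,shift=4)
                       ~~~~^^^^^
  File "h.py", line 6, in proj
    k=get_calibration(c); X=np.asarray(P)@np.array(k["R"]).T+np.array(k["t"])
ValueError: time passes only in moves, steps and waits
```

```bash
python3 - <<'E'
import re
s=open('h.py').read()
s=s.replace("S=4\n","S=4\nfrom functools import lru_cache\ncal=lru_cache(get_calibration)\n").replace("k=get_calibration(c);","k=cal(c);")
s=s.replace("def masks(im):","def masks(im,rr=1.85):\n    r,g,b=[im[:,:,i].astype(float) for i in range(3)]")
s=re.sub(r"red=.*, green","red=(r>rr*g)&(abs(g-b)<.2*r)&(r>80), green",s)
open('h.py','w').write(s)
m=open('m1.py').read().replace("masks(np.ascontiguousarray(ims[c]))","masks(np.ascontiguousarray(ims[c]),2.6 if c=='top' else 1.85)").replace(">120",">120")
m=m.replace("cv2.imwrite(\"pics/c1.png\",np.hstack(vis))","""for c in ims:
    x,y=[int(v) for v in proj(c,[[.525,-.247,.05]])[0]]; a=ims[c][y-38:y+38,x-50:x+50,::-1]; vis.append(cv2.resize(a,(396,300),interpolation=cv2.INTER_CUBIC))
cv2.imwrite("pics/c1.png",np.vstack([np.hstack(vis[:2]),np.hstack(vis[2:])]))""")
open('m1.py','w').write(m)
E
sed -i 's/(h>55)&(h<90)&(s>120)&(v>40)/(g>1.25*r)\&(g>1.15*b)\&(g>50)/' h.py
time python3 m1.py
```

```text
['top'] key [ 0.53239757 -0.25008945  0.01580462] 0.7187735611962804
['top'] key [ 0.53235294 -0.25148116 -0.12029101] 0.7244455773642621
pad [ 0.525776   -0.25188332 -0.03951812] 0.9670789489877546
carrier [ 0.54933477  0.0254348  -0.02317984] 0.981231175536729
L [0.55132791 0.10228589 1.24371435] 0.819764177428411 pred axis [0.5510731  0.10041465]
R [ 0.54834573 -0.05026181  1.2455969 ] 0.8453879941434846 pred axis [ 0.54759644 -0.04954505]
['side'] key [ 0.53358683 -0.24784699  0.32615497] 0.8325966850828729
['side'] key [ 0.53377893 -0.24726833  3.48333584] 0.8330371028660297
pad [ 0.52736142 -0.25102698 -0.04950074] 0.8981303853032028Traceback (most recent call last):
  File "m1.py", line 16, in <module>
    m=big((ms[c]["v"]<50)&(n>0)); z=np.zeros((384,512),np.uint8); cv2.fillConvexPoly(z,cv2.convexHull(cv2.findNonZero(m.astype(np.uint8))),1); C[c]=up(z)
  File "h.py", line 24, in big
    n,l,st,_=cv2.connectedComponentsWithStats(m.astype(np.uint8)); return l==1+np.argmax(st[1:,4])
                                                                               ~~~~~~~~~^^^^^^^^^^
    return _wrapfunc(a, 'argmax', axis=axis, out=out, **kwds)
    return bound(*args, **kwds)
ValueError: attempt to get argmax of an empty sequence

real	0m7.794s
user	0m8.314s
sys	0m0.340s
```

```bash
sed -i "s/(ms\[c\]\[\"v\"\]<50)/(ms[c]['v']<(50 if c=='top' else 85))/; s/(ms\[c\]\[\"v\"\]>75)/(ms[c]['v']>(75 if c=='top' else 110))/" m1.py
cat >> m1.py <<'E'
E
sed -i 's/^    C={}/    for c in cams: ims[c]=np.ascontiguousarray(ims[c]); ims[c][R[c][::S,::S]>0]=[0,0,255]\n    C={}/' m1.py
time python3 m1.py; python3 - <<'E'
from h import *
im=cv2.imread("pics/side0.png")[:,:,::-1]; x,y=proj("side",[[.545,.027,.02]])[0].astype(int); print(im[y-45:y+46:10,x-50:x+51:12].max(2))
E
```

```text
['top'] key [ 0.53239757 -0.25008945  0.01580462] 0.7187735611962804
['top'] key [ 0.53235294 -0.25148116 -0.12029101] 0.7244455773642621
pad [ 0.525776   -0.25188332 -0.03951812] 0.9670789489877546
carrier [ 0.54933477  0.0254348  -0.02317984] 0.981231175536729
L [0.55132791 0.10228589 1.24371435] 0.819764177428411 pred axis [0.5510731  0.10041465]
R [ 0.54834573 -0.05026181  1.2455969 ] 0.8453879941434846 pred axis [ 0.54759644 -0.04954505]
['side'] key [ 0.53358683 -0.24784699  0.32615497] 0.8325966850828729
['side'] key [ 0.53377893 -0.24726833  3.48333584] 0.8330371028660297
pad [ 0.52736142 -0.25102698 -0.04950074] 0.8981303853032028
carrier [ 0.55095011  0.02700709 -0.02408082] 0.9672282608695653
L [0.55365802 0.10402715 1.22058113] 0.7945242613174301 pred axis [0.552756   0.10198535]
R [ 0.5511932  -0.04509414  1.26864917] 0.6805750350631136 pred axis [ 0.54914423 -0.04797116]
['top', 'side'] key [ 0.5320716  -0.24882292  0.31958589] 0.7714567214729604
['top', 'side'] key [ 0.53257275 -0.24894815  3.41613057] 0.7701308110997186
pad [ 0.5262807  -0.25139243 -0.04220615] 0.9276633481366892
carrier [ 0.54977732  0.02612233 -0.0185308 ] 0.9718747420523757
L [0.55338435 0.10366648 1.20543808] 0.807280712862344 pred axis [0.55116705 0.10110945]
R [ 0.55031069 -0.04682871  1.2856316 ] 0.7407782080009425 pred axis [ 0.54838759 -0.04886479]
[[161 209 128 111 165 165 162 255 244]
 [165 116 160 158 160 131 161 165 255]
 [165 166  81 210 116  81 162 170 161]
 [161  60  85  86 220 254  88 167 167]
 [159 167  85 241 245 253 255 173 170]
 [151 158  70 255 238 246 255  86 166]
 [151 156 168  89 255 164 240  86  93]
 [153 152 163  77  90  88  77  83  73]
 [159 158 161 170  84  86  73  97 119]
 [156 149 158 167  67 120 120 164 167]]
real	0m21.704s
user	0m22.163s
sys	0m0.500s
```

View pics/c1.png

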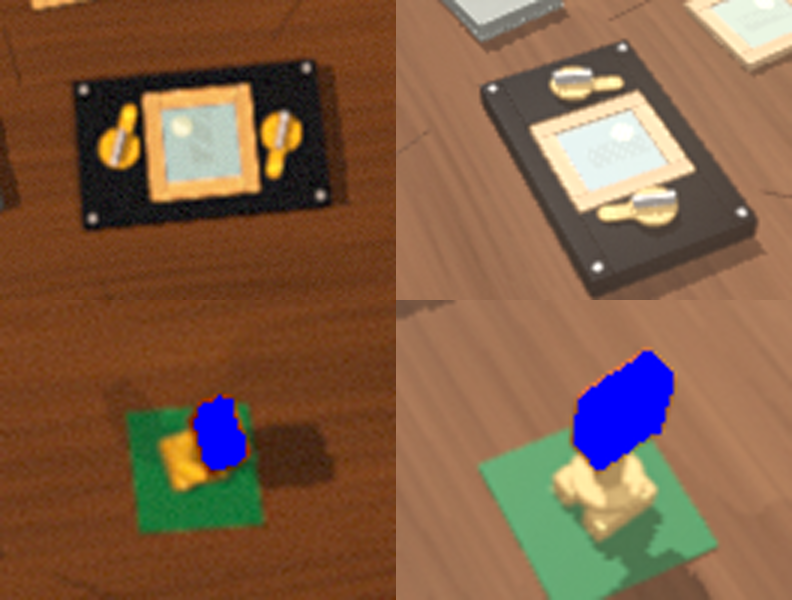

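The top and side crops agree. The left cleat points to +x and the right cleat to −x, both open at about 1.25 rad. The key's red block sits at yaw ≈ 0.3, centred near (0.533, −0.249) on the pad. I'm moving above the key now.

```bash
R='{"grip":0,"travel":[1.43,-4.5,0],"twist":0}'
python3 -m jog '[{"grip":0,"travel":[1.4,-4.5,0],"twist":5.5},{"grip":0,"travel":[1.4,-4.5,0],"twist":5.5},{"grip":0,"travel":[1.4,-4.5,0],"twist":5.5},{"grip":0,"travel":[1.4,-4.5,0],"twist":5.5},{"grip":0,"travel":[1.4,-4.5,0],"twist":5.5},{"grip":0,"travel":[1.4,-4.5,0],"twist":5.5},{"grip":0,"travel":[1.4,-4.5,0],"twist":5.5},{"grip":0,"travel":[1.4,-4.5,0],"twist":6}]'
python3 -m jog '[{"grip":0,"travel":[1.4,-4.5,0],"twist":0},{"grip":0,"travel":[1.4,-4.5,0],"twist":0},{"grip":0,"travel":[1.4,-4.5,0],"twist":0},{"grip":0,"travel":[1.4,-4.5,0],"twist":0},{"grip":0,"travel":[1.4,-4.5,0],"twist":0},{"grip":0,"travel":[1.4,-4.5,0],"twist":0},{"grip":0,"travel":[1.4,-4.5,0],"twist":0},{"grip":0,"travel":[1.4,-4.5,0],"twist":0}]'
python3 -m jog '[{"grip":0,"travel":[1.6,-4.4,0],"twist":0},{"grip":0,"travel":[1.6,-4.5,0],"twist":0},{"grip":0,"travel":[0,0,0],"twist":0},{"grip":0,"travel":[0,0,0],"twist":0}]'
```

```text
time: 2.0
position: [0.3892, 0.1987, 0.2449]
tool_rot: [-0.161, 0.987, 0.0, 0.001]
ft_force: [0.2, 0.1, -0.6]
grip_width: 0.0868
time: 2.8
position: [0.5011, -0.1617, 0.2448]
tool_rot: [-0.158, 0.987, -0.0, 0.0]
ft_force: [2.1, -0.9, 0.4]
grip_width: 0.0869
time: 3.2
position: [0.5326, -0.2496, 0.2441]
tool_rot: [-0.157, 0.988, 0.0, -0.0]
ft_force: [-0.1, 0.3, 1.2]
grip_width: 0.0871
```

```bash

python3 -m jog '[{"grip":0,"travel":[0,0,-4],"twist":0},{"grip":0,"travel":[0,0,-4],"twist":0},{"grip":0,"travel":[0,0,-4],"twist":0},{"grip":0,"travel":[0,0,-2],"twist":0},{"grip":0,"travel":[0,0,-1.5],"twist":0},{"grip":0,"travel":[0,0,0],"twist":0},{"grip":0,"travel":[0,0,0],"twist":0}]'
cat > snap.py <<'E'
import sys
from h import *
# snap.py name x y z half [cams]
n=sys.argv[1]; P=[[float(v) for v in sys.argv[2:5]]]; hw=int(sys.argv[5]); cams=(sys.argv[6] if len(sys.argv)>6 else "top,side").split(",")
vis=[]
for c in cams:
    im=camera(c)[:,:,::-1]; cv2.imwrite(f"pics/{n}_{c}_full.png",im)
    x,y=[int(v) for v in proj(c,P)[0]]; vis.append(cv2.resize(im[y-hw:y+hw,x-hw:x+hw],(400,400),interpolation=cv2.INTER_CUBIC)); print(c,"origin",x-hw,y-hw,"scale",200/hw)
cv2.imwrite(f"pics/{n}.png",np.hstack(vis))
E
python3 snap.py s1 .533 -.249 .08 40
```

```text
time: 3.9
position: [0.5326, -0.2474, 0.0899]
tool_rot: [-0.159, 0.987, 0.0, -0.0]
ft_force: [-0.3, 0.6, 0.6]
grip_width: 0.0873
top origin 295 146 scale 5.0
side origin 266 230 scale 5.0
```

View pics/s1.png

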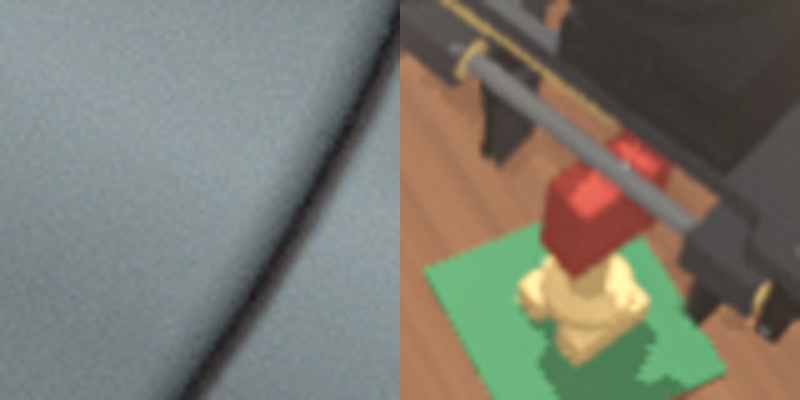

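```bash

python3 -m jog '[{"grip":120,"travel":[0,0,0],"twist":0},{"grip":170,"travel":[0,0,0],"twist":0},{"grip":200,"travel":[0,0,0],"twist":0},{"grip":255,"travel":[0,0,0],"twist":0},{"grip":255,"travel":[0,0,0],"twist":0},{"grip":255,"travel":[0,0,0],"twist":0},{"grip":255,"travel":[0,0,0],"twist":0},{"grip":255,"travel":[0,0,0],"twist":0}]' 8
python3 -m jog '[{"grip":255,"travel":[0,0,0],"twist":0},{"grip":255,"travel":[0,0,0],"twist":0},{"grip":255,"travel":[0,0,0],"twist":0}]' 35
```

```text
time: 4.8
position: [0.5327, -0.2486, 0.0895]
tool_rot: [-0.158, 0.987, 0.0, -0.0]
ft_force: [0.0, 0.7, -0.6]
grip_width: 0.0312
time: 5.1
position: [0.5326, -0.2486, 0.0895]
tool_rot: [-0.158, 0.987, 0.0, -0.0]
ft_force: [-0.1, 0.4, -1.0]
grip_width: 0.0218
```

```bash

python3 -m jog '[{"grip":255,"travel":[0,0,1],"twist":0},{"grip":255,"travel":[0,0,2],"twist":0},{"grip":255,"travel":[0,0,2.5],"twist":0},{"grip":255,"travel":[0,0,2.5],"twist":0},{"grip":255,"travel":[0.2,2.5,0],"twist":-6},{"grip":255,"travel":[0.2,2.5,0],"twist":-6},{"grip":255,"travel":[0.2,2.5,0],"twist":-6},{"grip":255,"travel":[0.2,2.5,0],"twist":-6}]'
python3 -m jog '[{"grip":255,"travel":[0.2,2.5,0],"twist":-6},{"grip":255,"travel":[0.2,2.5,0],"twist":-4},{"grip":255,"travel":[0.2,2.5,0],"twist":-3.6},{"grip":255,"travel":[0.2,2.5,0],"twist":0},{"grip":255,"travel":[0,0,-2.5],"twist":0},{"grip":255,"travel":[0,0,0],"twist":0},{"grip":255,"travel":[0,0,0],"twist":0},{"grip":255,"travel":[0,0,0],"twist":0}]'
cat > ov.py <<'E'
import sys
from h import *
# ov.py name side cx cy : snapshot + overlay of the expected key (from TCP) and screw rib
n=sys.argv[1]; rx,ry,ryaw=[float(v) for v in sys.argv[2:5]]; hw=int(sys.argv[5])
o=get_obs(); p=np.array(o["position"]); q=o["tool_rot"]; yaw=2*np.arctan2(q[1],q[0])-np.pi
print("tcp",np.round(p,4),"key yaw",round((yaw+np.pi/2)%np.pi-np.pi/2,4),"key z",round(p[2]-.0865,4),"F",np.round(o["ft_force"],1),"t",round(o["time"],2))
vis=[]
for c in ("top","side"):
    im=camera(c)[:,:,::-1].copy(); cv2.imwrite(f"pics/{n}_{c}_full.png",im)
    x,y=[int(v) for v in proj(c,[[p[0],p[1],.05]])[0]]; s=400/(2*hw)
    a=cv2.resize(im[y-hw:y+hw,x-hw:x+hw],(400,400),interpolation=cv2.INTER_CUBIC)
    def L(P,col): cv2.polylines(a,[np.round(((proj(c,P)+.5-[x-hw,y-hw])*s-.5)).astype(np.int32)],True,col,1,cv2.LINE_AA)
    kz=p[2]-.0865
    f=np.array([[a_,b,0] for a_,b in((1,1),(1,-1),(-1,-1),(-1,1))])*.018
    L(place(f,p[0],p[1],yaw)+[0,0,kz],(255,0,255))
    nn=np.array([[.018,.0055,0],[.018,.0055,.014],[.018,-.0055,.014],[.018,-.0055,0],[-.018,-.0055,0],[-.018,-.0055,.014],[-.018,.0055,.014],[-.018,.0055,0]])
    L(place(nn,p[0],p[1],yaw)+[0,0,kz],(255,0,0))
    r=np.array([[.016,.0025,.041],[.016,-.0025,.041],[-.016,-.0025,.041],[-.016,.0025,.041]])
    L(place(r,rx,ry,ryaw),(0,255,0)); L(place(cyl(.018,.031,.031)[::2],rx,ry,0),(0,160,0))
    vis.append(a)
cv2.imwrite(f"pics/{n}.png",np.hstack(vis))
E
python3 ov.py s2 .5485 -.0488 -.34 40
```

```text
time: 5.9
position: [0.5405, -0.1477, 0.1701]
tool_rot: [0.053, 0.999, 0.0, 0.0]
ft_force: [-0.5, 0.1, -2.8]
grip_width: 0.0216
time: 6.7
position: [0.5493, -0.0493, 0.1454]
tool_rot: [0.169, 0.986, -0.0, 0.001]
ft_force: [0.3, 0.4, -2.3]
grip_width: 0.0221
tcp [ 0.5493 -0.0493  0.1454] key yaw -0.3391 key z 0.0589 F [ 0.3  0.4 -2.3] t 6.7
```

View pics/s2.png

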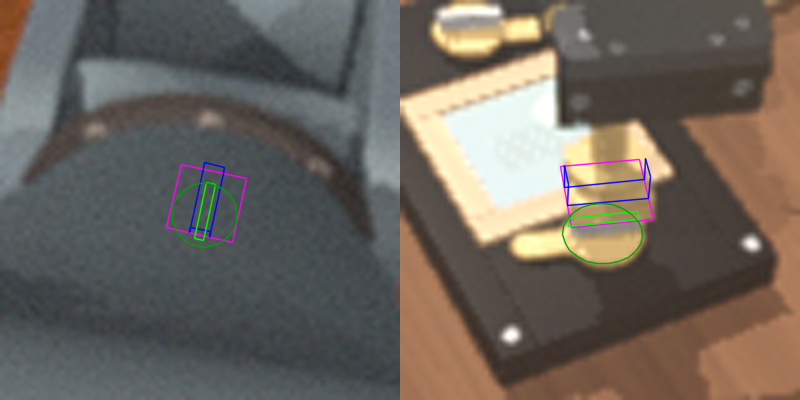

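```bash

python3 -m jog '[{"grip":255,"travel":[-0.04,0.05,-0.6],"twist":0},{"grip":255,"travel":[0,0,-0.6],"twist":0},{"grip":255,"travel":[0,0,-0.3],"twist":0},{"grip":255,"travel":[0,0,0],"twist":0},{"grip":255,"travel":[0,0,0],"twist":0}]'
python3 -m jog '[{"grip":255,"travel":[0,0,-0.1],"twist":0},{"grip":255,"travel":[0,0,-0.1],"twist":0},{"grip":255,"travel":[0,0,-0.1],"twist":0},{"grip":255,"travel":[0,0,0],"twist":0},{"grip":255,"travel":[0,0,0],"twist":0}]'
python3 -m jog '[{"grip":255,"travel":[0,0,-0.1],"twist":0},{"grip":255,"travel":[0,0,0],"twist":0}]'
```

```text
time: 7.3
position: [0.5483, -0.0482, 0.1293]
tool_rot: [0.168, 0.986, 0.0, -0.0]
ft_force: [1.0, 0.6, -2.5]
grip_width: 0.022
time: 7.8
position: [0.5483, -0.0481, 0.1265]
tool_rot: [0.168, 0.986, 0.0, -0.0]
ft_force: [-0.2, -0.2, -3.1]
grip_width: 0.0222
time: 8.0
position: [0.5483, -0.0481, 0.1255]
tool_rot: [0.168, 0.986, 0.0, -0.0]
ft_force: [0.3, -0.1, -1.7]
grip_width: 0.022
```

```bash

python3 -m jog '[{"grip":255,"travel":[0,0,-0.1],"twist":0},{"grip":255,"travel":[0,0,-0.1],"twist":0},{"grip":255,"travel":[0,0,0],"twist":0}]'
python3 -m jog '[{"grip":255,"travel":[0,0,-0.1],"twist":0},{"grip":255,"travel":[0,0,-0.1],"twist":0},{"grip":255,"travel":[0,0,0],"twist":0}]'
python3 ov.py s3 .5485 -.0488 -.34 40
```

```text
time: 8.3
position: [0.5482, -0.0481, 0.1234]
tool_rot: [0.168, 0.986, 0.0, -0.0]
ft_force: [0.1, -0.5, -2.6]
grip_width: 0.0222
time: 8.6
position: [0.5482, -0.0481, 0.1214]
tool_rot: [0.168, 0.986, 0.0, -0.0]
ft_force: [-0.3, 0.1, -2.7]
grip_width: 0.022
tcp [ 0.5482 -0.0481  0.1214] key yaw -0.3384 key z 0.0349 F [-0.3  0.1 -2.7] t 8.6
```

View pics/s3.png

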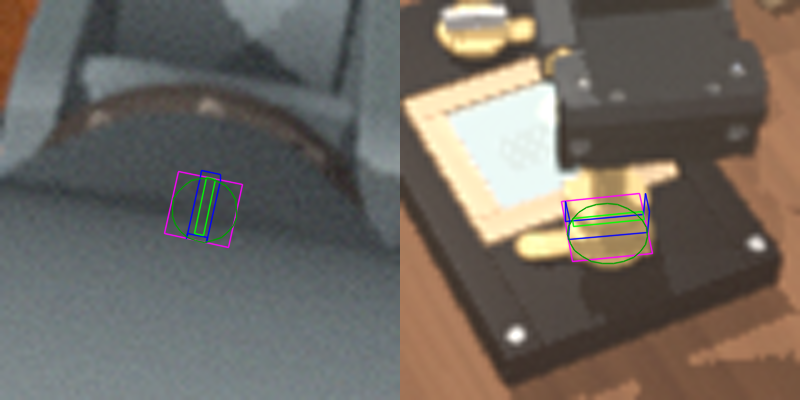

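```bash

python3 -m jog '[{"grip":255,"travel":[0,0,0],"twist":-3},{"grip":255,"travel":[0,0,0],"twist":-3},{"grip":255,"travel":[0,0,0],"twist":-3},{"grip":255,"travel":[0,0,0],"twist":-3},{"grip":255,"travel":[0,0,0],"twist":-3},{"grip":255,"travel":[0,0,0],"twist":-3},{"grip":255,"travel":[0,0,0],"twist":-3},{"grip":255,"travel":[0,0,0],"twist":0}]'
python3 -c "
from rig import *;import numpy as np;o=get_obs();print(np.round(o['moment'],3),np.round(o['ft_force'],1))"
```

```text
time: 9.5
position: [0.5484, -0.0475, 0.1216]
tool_rot: [0.345, 0.938, 0.001, -0.0]
ft_force: [0.8, 2.6, -2.3]
grip_width: 0.022
[ 0.571 -0.154  0.077] [ 0.8  2.6 -2.3]
```

```bash

python3 -m jog '[{"grip":255,"travel":[0,0,0],"twist":-3},{"grip":255,"travel":[0,0,0],"twist":-3},{"grip":255,"travel":[0,0,0],"twist":-3},{"grip":255,"travel":[0,0,0],"twist":-3},{"grip":255,"travel":[0,0,0],"twist":-3},{"grip":255,"travel":[0,0,0],"twist":-3},{"grip":255,"travel":[0,0,0],"twist":-3}]'
python3 -m jog '[{"grip":255,"travel":[0,0,0],"twist":-3},{"grip":255,"travel":[0,0,0],"twist":-3},{"grip":255,"travel":[0,0,0],"twist":-3},{"grip":255,"travel":[0,0,0],"twist":-3},{"grip":255,"travel":[0,0,0],"twist":-3},{"grip":255,"travel":[0,0,0],"twist":0}]'
python3 ov.py s4 .5485 -.0488 -1.59 40
python3 -c "
from rig import *;import numpy as np;o=get_obs();print(np.round(o['moment'],3),np.round(o['ft_force'],1))"
```

```text
time: 10.2
position: [0.5485, -0.0475, 0.1216]
tool_rot: [0.511, 0.86, 0.001, -0.0]
ft_force: [0.9, 3.1, -2.4]
grip_width: 0.0215
time: 10.8
position: [0.5486, -0.0478, 0.1216]
tool_rot: [0.618, 0.786, 0.0, 0.0]
ft_force: [0.7, 1.9, -3.0]
grip_width: 0.0221
tcp [ 0.5486 -0.0478  0.1216] key yaw -1.3322 key z 0.0351 F [ 0.7  1.9 -3. ] t 10.8
[ 0.278 -0.149  0.089] [ 0.5  1.3 -2.4]
```

```bash

python3 -m jog '[{"grip":255,"travel":[0,0,0],"twist":-3},{"grip":255,"travel":[0,0,0],"twist":-3},{"grip":255,"travel":[0,0,0],"twist":-3},{"grip":255,"travel":[0,0,0],"twist":-3},{"grip":255,"travel":[0,0,0],"twist":-3},{"grip":255,"travel":[0,0,0],"twist":-3},{"grip":255,"travel":[0,0,0],"twist":-3},{"grip":255,"travel":[0,0,0],"twist":0}]'
python3 ov.py s4 .5485 -.0488 -1.59 40
python3 -c "
from rig import *;import numpy as np;o=get_obs();print(np.round(o['moment'],3),np.round(o['ft_force'],1))"
```

```text
time: 11.7
position: [0.5484, -0.0482, 0.1216]
tool_rot: [0.751, 0.661, 0.0, 0.0]
ft_force: [-0.1, 1.8, -2.0]
grip_width: 0.0218
tcp [ 0.5484 -0.0482  0.1216] key yaw 1.4431 key z 0.0351 F [-0.1  1.8 -2. ] t 11.7
[0.161 0.    0.001] [ 0.7  0.7 -1.4]
```

View pics/s4.png

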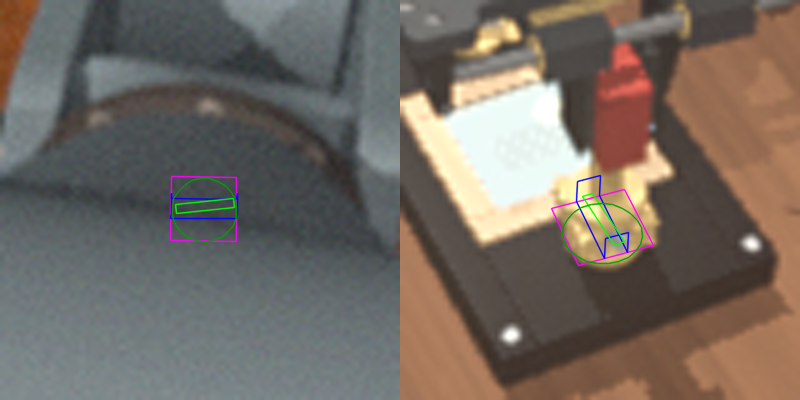

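```bash

python3 -m jog '[{"grip":255,"travel":[0,0,0],"twist":2.5},{"grip":255,"travel":[0,0,0],"twist":2.5},{"grip":255,"travel":[0,0,0],"twist":0},{"grip":255,"travel":[0,0,0.3],"twist":0},{"grip":255,"travel":[0,0,0.4],"twist":0},{"grip":255,"travel":[0,0,0.8],"twist":0},{"grip":255,"travel":[0,0,1.5],"twist":0},{"grip":255,"travel":[0,0,1],"twist":0}]'
python3 -m jog '[{"grip":255,"travel":[0,2,0],"twist":8},{"grip":255,"travel":[0,2,0],"twist":8},{"grip":255,"travel":[0.1,2,0],"twist":8},{"grip":255,"travel":[0.1,2,0],"twist":8},{"grip":255,"travel":[0.1,2,0],"twist":8},{"grip":255,"travel":[0.1,2,0],"twist":8},{"grip":255,"travel":[0,2,0],"twist":8},{"grip":255,"travel":[0,1,0],"twist":8}]'
python3 -m jog '[{"grip":255,"travel":[0,0,0],"twist":8},{"grip":255,"travel":[0,0,0],"twist":0},{"grip":255,"travel":[0,0,0],"twist":0}]'
python3 ov.py s5 .552 .102 -.355 40; python3 - <<'E'
from h import *
print(proj("side",[[.5485,-.0488,.03]]))
E
```

```text
time: 12.6
position: [0.5488, -0.0483, 0.1629]
tool_rot: [0.722, 0.692, 0.0, 0.001]
ft_force: [0.2, -0.2, -2.0]
grip_width: 0.0217
time: 13.4
position: [0.5523, 0.1034, 0.1622]
tool_rot: [0.242, 0.97, 0.0, 0.0]
ft_force: [-0.3, -0.7, -2.5]
grip_width: 0.0223
time: 13.7
position: [0.5525, 0.1018, 0.162]
tool_rot: [0.178, 0.984, 0.0, 0.0]
ft_force: [0.1, 0.5, -2.1]
grip_width: 0.0216
tcp [0.5525 0.1018 0.162 ] key yaw -0.3588 key z 0.0755 F [ 0.1  0.5 -2.1] t 13.7
[[261.97436291 211.46884593]]
```

View pics/s5.png

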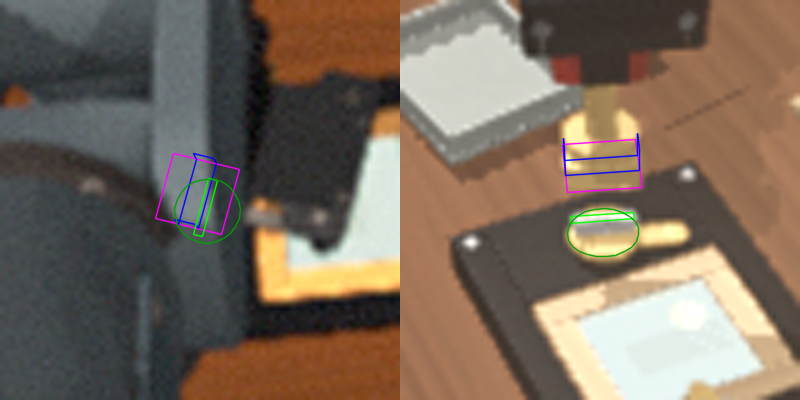

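The side view shows the foot sitting squarely over the left rib, with foot and rib outlines both matching. The right cleat, at the bottom near (700, 390), now lies over the oak. Descending on the left screw.

```bash

python3 -m jog '[{"grip":255,"travel":[-0.03,0,-1],"twist":0},{"grip":255,"travel":[0,0,-1],"twist":0},{"grip":255,"travel":[0,0,-0.8],"twist":0},{"grip":255,"travel":[0,0,-0.3],"twist":0},{"grip":255,"travel":[0,0,0],"twist":0},{"grip":255,"travel":[0,0,0],"twist":0}]'
python3 -m jog '[{"grip":255,"travel":[0,0,-0.1],"twist":0},{"grip":255,"travel":[0,0,-0.1],"twist":0},{"grip":255,"travel":[0,0,-0.1],"twist":0},{"grip":255,"travel":[0,0,0],"twist":0}]'
python3 -m jog '[{"grip":255,"travel":[0,0,-0.1],"twist":0},{"grip":255,"travel":[0,0,-0.1],"twist":0},{"grip":255,"travel":[0,0,0],"twist":0}]'
python3 -m jog '[{"grip":255,"travel":[0,0,-0.1],"twist":0},{"grip":255,"travel":[0,0,-0.1],"twist":0},{"grip":255,"travel":[0,0,0],"twist":0}]'
```

```text
time: 14.4
position: [0.5522, 0.1018, 0.1304]
tool_rot: [0.177, 0.984, -0.0, -0.0]
ft_force: [0.7, -0.1, -1.7]
grip_width: 0.022
time: 14.8
position: [0.552, 0.1019, 0.1275]
tool_rot: [0.177, 0.984, -0.0, -0.0]
ft_force: [-0.2, 0.9, -2.0]
grip_width: 0.0217
time: 15.1
position: [0.5519, 0.1019, 0.1254]
tool_rot: [0.177, 0.984, -0.0, -0.0]
ft_force: [0.1, 0.7, -2.1]
grip_width: 0.022
time: 15.4
position: [0.5519, 0.1019, 0.1234]
tool_rot: [0.177, 0.984, -0.0, -0.0]
ft_force: [-0.1, -0.0, -1.6]
grip_width: 0.0218
```

```bash

python3 -m jog '[{"grip":255,"travel":[0,0,-0.1],"twist":0},{"grip":255,"travel":[0,0,-0.1],"twist":0},{"grip":255,"travel":[0,0,0],"twist":-3},{"grip":255,"travel":[0,0,0],"twist":-3},{"grip":255,"travel":[0,0,0],"twist":-3},{"grip":255,"travel":[0,0,0],"twist":-3},{"grip":255,"travel":[0,0,0],"twist":-3},{"grip":255,"travel":[0,0,0],"twist":-3}]'
python3 -m jog '[{"grip":255,"travel":[0,0,0],"twist":-3},{"grip":255,"travel":[0,0,0],"twist":-3},{"grip":255,"travel":[0,0,0],"twist":-3},{"grip":255,"travel":[0,0,0],"twist":-3},{"grip":255,"travel":[0,0,0],"twist":0}]'
python3 -c "
from rig import *;import numpy as np;o=get_obs();print(np.round(o['moment'],3),np.round(o['ft_force'],1))"
```

```text
time: 16.2
position: [0.552, 0.1022, 0.1215]
tool_rot: [0.33, 0.944, 0.0, -0.0]
ft_force: [0.5, 2.1, -2.9]
grip_width: 0.0219
time: 16.7
position: [0.552, 0.1021, 0.1214]
tool_rot: [0.426, 0.905, 0.0, -0.0]
ft_force: [-0.6, 0.2, -2.6]
grip_width: 0.0217
[0.209 0.015 0.072] [-0.6  0.2 -2.6]
```

```bash

python3 -m jog '[{"grip":255,"travel":[0,0,0],"twist":-3},{"grip":255,"travel":[0,0,0],"twist":-3},{"grip":255,"travel":[0,0,0],"twist":-3},{"grip":255,"travel":[0,0,0],"twist":-3},{"grip":255,"travel":[0,0,0],"twist":-3},{"grip":255,"travel":[0,0,0],"twist":-3},{"grip":255,"travel":[0,0,0],"twist":-3},{"grip":255,"travel":[0,0,0],"twist":-3}]'
python3 -m jog '[{"grip":255,"travel":[0,0,0],"twist":-3},{"grip":255,"travel":[0,0,0],"twist":-3},{"grip":255,"travel":[0,0,0],"twist":-3},{"grip":255,"travel":[0,0,0],"twist":-3},{"grip":255,"travel":[0,0,0],"twist":-3},{"grip":255,"travel":[0,0,0],"twist":-3},{"grip":255,"travel":[0,0,0],"twist":-3},{"grip":255,"travel":[0,0,0],"twist":-2}]'
python3 -c "
from rig import *;import numpy as np;o=get_obs();q=o['tool_rot'];print(np.round(o['moment'],3),np.round(o['ft_force'],1),2*np.arctan2(q[1],q[0])-np.pi)"
python3 -m jog '[{"grip":255,"travel":[0,0,0],"twist":0},{"grip":255,"travel":[0,0,0],"twist":2.5},{"grip":255,"travel":[0,0,0],"twist":2.5},{"grip":255,"travel":[0,0,0],"twist":0},{"grip":255,"travel":[0,0,0.3],"twist":0},{"grip":255,"travel":[0,0,0.5],"twist":0},{"grip":255,"travel":[0,0,1.2],"twist":0},{"grip":255,"travel":[0,0,3],"twist":0}]'
```

```text
time: 17.5
position: [0.5518, 0.102, 0.1215]
tool_rot: [0.605, 0.796, -0.0, -0.0]
ft_force: [0.2, 0.9, -2.3]
grip_width: 0.0219
time: 18.3
position: [0.5516, 0.102, 0.1214]
tool_rot: [0.751, 0.66, -0.0, -0.0]
ft_force: [-1.2, 0.8, -2.4]
grip_width: 0.0218
[0.11  0.208 0.062] [-1.2  0.8 -2.4] -1.7000317403949954
time: 19.1
position: [0.5503, 0.1018, 0.1707]
tool_rot: [0.722, 0.692, -0.002, -0.002]
ft_force: [-0.2, -0.7, -3.1]
grip_width: 0.0217
```

```bash

python3 -m jog '[{"grip":255,"travel":[-0.3,-2.4,0],"twist":0},{"grip":255,"travel":[-0.3,-4.4,0],"twist":0},{"grip":255,"travel":[-0.3,-4.7,0],"twist":0},{"grip":255,"travel":[-0.3,-4.7,0],"twist":0},{"grip":255,"travel":[-0.3,-4.7,0],"twist":0},{"grip":255,"travel":[-0.3,-4.7,0],"twist":0},{"grip":255,"travel":[-0.3,-4.7,0],"twist":0},{"grip":255,"travel":[-0.3,-4.7,0],"twist":0}]'
python3 -m jog '[{"grip":255,"travel":[0,0,0],"twist":0},{"grip":255,"travel":[0,0,0],"twist":0}]'
python3 snap.py s6 .55 .026 .025 40; python3 - <<'E'
from h import *
# cleat direction: brass pixels over frame are hard to mask; fit the steel-less model by rib: report bright low-saturation pixels' axis
E
```

```text
time: 19.9
position: [0.5279, -0.2502, 0.1728]
tool_rot: [0.722, 0.692, 0.0, 0.001]
ft_force: [0.8, -0.4, -3.0]
grip_width: 0.0219
time: 20.1
position: [0.5279, -0.2496, 0.1724]
tool_rot: [0.723, 0.691, 0.0, 0.0]
ft_force: [0.3, 0.2, -1.4]
grip_width: 0.0218
top origin 192 156 scale 5.0
side origin 207 151 scale 5.0
```

View pics/s6.png

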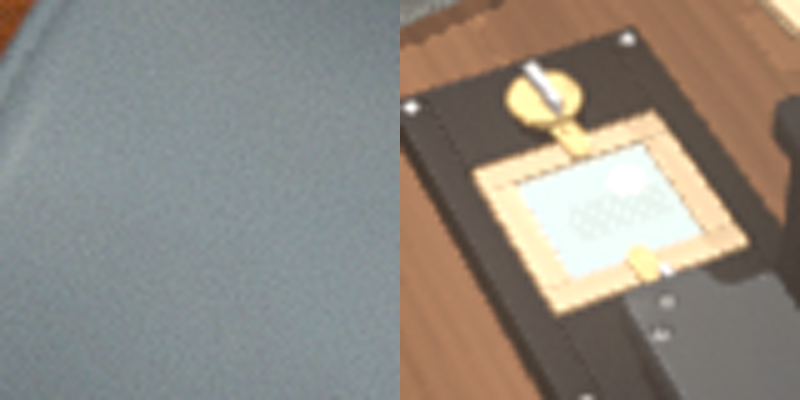

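```bash
python3 - <<'E'
from h import *
yaw=-.022
for nm,ax,b in(("L",(.552,.102),0),("R",(.549,-.0485),np.pi)):
    for j in(-.2,0,.2):
        P=place(np.array([[0,.016,.041],[0,-.016,.041],[0,-.042,.027]]),*ax,yaw+b+j)
        print(nm,j,np.round((proj("side",P)+.5-[207,151])*5+[400,0]).tolist())
E
```

```text
L -0.2 [[536.0, 62.0], [549.0, 104.0], [562.0, 160.0]]
L 0 [[530.0, 63.0], [556.0, 103.0], [578.0, 156.0]]
L 0.2 [[524.0, 66.0], [561.0, 100.0], [592.0, 150.0]]
R -0.2 [[688.0, 315.0], [669.0, 262.0], [654.0, 242.0]]
R 0 [[695.0, 313.0], [663.0, 264.0], [638.0, 247.0]]
R 0.2 [[701.0, 310.0], [657.0, 267.0], [622.0, 253.0]]
```

Both screws read about 0 rad against the predicted pixel positions. The left rib is at (530, 65)–(560, 108), and the right cleat tip is at (638, 250). Lowering the key onto the pad.

```bash

python3 -m jog '[{"grip":255,"travel":[-0.1,-0.2,-2],"twist":0},{"grip":255,"travel":[0,0,-3],"twist":0},{"grip":255,"travel":[0,0,-2],"twist":0},{"grip":255,"travel":[0,0,-0.7],"twist":0},{"grip":255,"travel":[0,0,-0.3],"twist":0},{"grip":255,"travel":[0,0,0],"twist":0},{"grip":255,"travel":[0,0,0],"twist":0}]'
python3 -m jog '[{"grip":255,"travel":[0,0,-0.1],"twist":0},{"grip":255,"travel":[0,0,-0.1],"twist":0},{"grip":255,"travel":[0,0,0],"twist":0}]'
```

```text
time: 20.9
position: [0.5279, -0.2502, 0.0927]
tool_rot: [0.721, 0.692, 0.0, 0.001]
ft_force: [0.0, -0.2, -1.3]
grip_width: 0.0215
time: 21.2
position: [0.5271, -0.2503, 0.0898]
tool_rot: [0.722, 0.692, 0.0, 0.0]
ft_force: [-0.6, -0.1, -2.7]
grip_width: 0.0217
```

```bash

python3 -m jog '[{"grip":255,"travel":[0,0,-0.05],"twist":0},{"grip":255,"travel":[0,0,0],"twist":0}]' 8
python3 -m jog '[{"grip":185,"travel":[0,0,0],"twist":0},{"grip":170,"travel":[0,0,0],"twist":0},{"grip":140,"travel":[0,0,0],"twist":0},{"grip":80,"travel":[0,0,0],"twist":0},{"grip":0,"travel":[0,0,0],"twist":0},{"grip":0,"travel":[0,0,0],"twist":0},{"grip":0,"travel":[0,0,0],"twist":0},{"grip":0,"travel":[0,0,0],"twist":0}]'
python3 -m jog '[{"grip":0,"travel":[0,0,2],"twist":0},{"grip":0,"travel":[0,0,4],"twist":0},{"grip":0,"travel":[0,0,4.5],"twist":0},{"grip":0,"travel":[0,0,4.5],"twist":0},{"grip":0,"travel":[-1,-4.5,0],"twist":0},{"grip":0,"travel":[-1,-4.5,0],"twist":0},{"grip":0,"travel":[-1,-4.5,0],"twist":0},{"grip":0,"travel":[-1,-4.5,0],"twist":0}]'
python3 -m jog '[{"grip":0,"travel":[-2,-4,0],"twist":0},{"grip":0,"travel":[-2,-4,0],"twist":0},{"grip":0,"travel":[-2,-4,0],"twist":0},{"grip":0,"travel":[0,0,0],"twist":0},{"grip":0,"travel":[0,0,0],"twist":0}]'
python3 - <<'E'
from h import *
v=[]
for c in("top","side"):
    im=camera(c); cv2.imwrite(f"pics/end_{c}.png",im[:,:,::-1])
    for P,hw in(([.55,.026,.025],40),([.5265,-.25,.04],35)):
        x,y=[int(t) for t in proj(c,[P])[0]]; v.append(cv2.resize(im[y-hw:y+hw,x-hw:x+hw,::-1],(300,300),interpolation=cv2.INTER_CUBIC)); print(c,x-hw,y-hw,300/(2*hw))
    m=masks(np.ascontiguousarray(im),2.6 if c=="top" else 1.85)
    n=cv2.circle(np.zeros((384,512),np.uint8),tuple(int(t) for t in proj(c,[[.527,-.25,.07]])[0]),35,1,-1)
    print(c,"key",*fit(lambda q:[place(box(.044,.022,.061,.107),*q)],{c:up(big(m["red"]&(n>0)))},[.527,-.25,-1.6],[.01,.01,.2]))
cv2.imwrite("pics/end.png",np.vstack([np.hstack(v[:2]),np.hstack(v[2:])]))
yaw=-.022
for c,o in(("top",None),("side",None)):
    x,y=[int(t)-40 for t in proj(c,[[.55,.026,.025]])[0]]
    for nm,ax,b in(("L",(.552,.102),0),("R",(.549,-.0485),np.pi)):
        for j in(-.2,0,.2):
            P=place(np.array([[0,.016,.041],[0,-.016,.041],[0,-.042,.027]]),*ax,yaw+b+j)
            print(c,nm,j,np.round((proj(c,P)+.5-[x,y])*3.75+[0,0 if c=="top" else 300]).tolist())
E
```

```text
time: 21.4
position: [0.5272, -0.2504, 0.0895]
tool_rot: [0.722, 0.692, -0.0, 0.0]
ft_force: [-0.8, -0.4, 1.2]
grip_width: 0.022
time: 22.2
position: [0.5271, -0.2501, 0.089]
tool_rot: [0.722, 0.692, 0.0, -0.0]
ft_force: [-0.2, -1.2, -0.8]
grip_width: 0.0686
time: 23.0
position: [0.4865, -0.4315, 0.2394]
tool_rot: [0.722, 0.692, 0.0, 0.0]
ft_force: [-0.2, 0.8, 0.2]
grip_width: 0.0876
time: 23.5
position: [0.426, -0.5509, 0.2384]
tool_rot: [0.723, 0.691, 0.0, -0.0]
ft_force: [0.0, -0.1, 1.0]
grip_width: 0.087
top 192 156 3.75
top 298 157 4.285714285714286
top key [ 0.52730322 -0.25164422 -1.40711957] 0.7203739345614517
side 207 151 3.75
side 266 248 4.285714285714286Traceback (most recent call last):
  File "<stdin>", line 9, in <module>
  File "h.py", line 24, in big
    n,l,st,_=cv2.connectedComponentsWithStats(m.astype(np.uint8)); return l==1+np.argmax(st[1:,4])
                                                                               ~~~~~~~~~^^^^^^^^^^
    return _wrapfunc(a, 'argmax', axis=axis, out=out, **kwds)
    return bound(*args, **kwds)
ValueError: attempt to get argmax of an empty sequence
```

```bash
python3 - <<'E'
from h import *
im=cv2.imread("pics/end_top.png"); b=cv2.imread("pics/top0.png"); v=[]
for P in([.55,.026,.025],[.5265,-.25,.04]):
    x,y=[int(t) for t in proj("top",[P])[0]]; v.append(cv2.resize(im[y-40:y+40,x-40:x+40],(400,400),interpolation=cv2.INTER_CUBIC))
cv2.imwrite("pics/end.png",np.hstack(v))
x,y=[int(t)-40 for t in proj("top",[[.55,.026,.025]])[0]]
for nm,ax,bb in(("L",(.5515,.101),0),("R",(.548,-.049),np.pi)):
    for j in(-.2,0,.2): print(nm,j,np.round((proj("top",place(np.array([[0,.016,.041],[0,-.016,.041],[0,-.042,.027]]),*ax,-.022+bb+j))+.5-[x,y])*5).tolist())
E
```

```text
L -0.2 [[38.0, 210.0], [96.0, 216.0], [145.0, 226.0]]
L 0 [[38.0, 216.0], [96.0, 210.0], [146.0, 211.0]]
L 0.2 [[39.0, 222.0], [95.0, 205.0], [143.0, 196.0]]
R -0.2 [[370.0, 190.0], [311.0, 184.0], [265.0, 185.0]]
R 0 [[369.0, 184.0], [311.0, 190.0], [264.0, 200.0]]
R 0.2 [[368.0, 179.0], [313.0, 196.0], [267.0, 214.0]]
```

View pics/end.png

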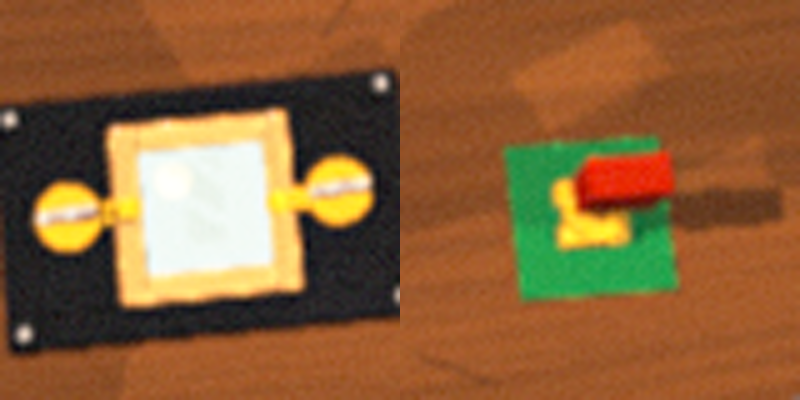

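The top view shows the left rib at (38, 217)–(96, 210) and the right rib at (310, 192)–(372, 182). Both match the 0 rad prediction, and both cleats lie in over the oak. The key stands upright in the middle of the pad, so I'm handing in.

```bash
python3 -c "
from rig import *; print(hand_in())"
```

```text
the job is handed in; nothing more can be done
None
```

I turned both captive screws clockwise with the key until each cleat pointed in over the oak. I then stood the key back on its pad, let go, moved the arm clear, and handed in at about 24 s of the 72 s. No verdict was reported.

- **Screws:** In the last top picture both ribs and cleats match the predicted 0 rad position, to about 0.05 rad by eye. The side picture taken before the key was set down agreed.
- **Key:** It stands upright on the pad. The handle fit puts it at (0.527, −0.252), about 1 mm from the pad centre I measured.
- **Forces:** The wrist readings, taken at the end of each move, stayed around 3 N or less, which is mostly the key's weight.
- **Slide:** It looks undisturbed in the last picture; I did not measure its position.
- **Failed or disagreed:**
  - The final side-view check of the key did not work; no red handle was found in the picture, probably because the arm was in the way. The end check therefore rests on the top camera alone.
  - The top-view fit of the handle was rough (overlap 0.72). It gave a yaw about 0.2 rad off the gripper's, which does not affect the result.
  - I did not measure the bystanders again at the end.

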